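# Set the reach of an overhead phone stand and lock it

## Task

Set the overhead phone stand for the next photo of the hair combs: slide its outer section, which carries the phone, up the sloping boom until the section's upper rim just meets the rubber ring on the thin tube, and hold it there, because it runs down again by itself while its lock is open. Still holding it at the ring, squeeze the cam lever shut against the section with the fingers, and finish with the section and its closed lever still gripped between the fingers. Do not push the ring along or disturb the things on the bench.

Things in the scene. Friction and masses are not known exactly. Their poses are not given: they have to be found in the camera images.
- stand: overhead phone stand, fixed: dark foot plate, 170 x 190 mm, post 24 mm; origin on the bench at the post's foot. From its head (axis 300 mm above the bench) a boom, a bright tube of 16 mm diameter, runs along the stand's -y, falling 22 degrees; the section slides on it. The stand's x is level, square to the boom. Pushed sideways at the section, the boom gives about 1 mm per 3 N and springs back
- mark (a point): length mark: black rubber ring, 22 mm diameter, 5 mm long, tight on the thin tube above the section; the point is on the tube's axis at the ring's lower face. It shifts if pushed with more than 6 N
- leg_rim (a point): centre of the sliding section's upper rim, on the boom's axis. Section: black lock housing 34 wide x 30 mm, 28 mm long, begins at this rim; then a dark round tube, 24 mm diameter, to 173 mm from the rim; then a level phone, 148 x 72 mm, in its clamp. 0.32 kg. It slides only along the boom and runs down to its stop unless held (1 to 2 N). At the start it is 35 to 95 mm below the ring
- leg_grip (a point): point on the axis of the section's tube, 54 mm down the slope from leg_rim, beside the outer half of the lever blade and clear of the housing: good place for the fingers, one on the tube, one on the blade, tool pointing down. The rim, this point and the tube move as one
- section: the sliding section; origin at leg_rim, x down along the boom, y level towards the lever's side (the stand's +x); its round tube is section_c0 in the rules, and the lever's blade cam_lever_c0
- cam_lever (a joint): angle of the cam lever in rad: 0 = closed, flat along the section; open at 0.38 to 0.52 at the start. It swings in the plane of the boom and the stand's x. Friction 0.28 N m (about 5 N at the tip), stays where it is left; a pinch of 5 N leaves it open, over 15 N folds it. In the last 0.12 rad its cam bites on the thin tube and locks the section, so it rests at 0 to 0.08
- lever_pivot (a point): the lever's pivot pin: 12 mm down the slope from leg_rim and 21 mm from the boom's axis towards the stand's +x; its pin is square to the boom in the upright plane
- lever_tip (a point): free end of the lever's grey blade, in mid-thickness, 60 mm from the pivot. Blade: 61 x 6 x 17 mm, on the section's side towards the stand's +x. Closed, it lies along the section: inner face 21 mm, outer face 27 mm from the boom's axis, so tube and closed blade together are 39 mm across
- photo_tile: white marble photo tile, 200 x 200 x 6 mm, fixed on the bench under the phone
- leaf_comb: brass hair comb with leaves and pearls, about 90 x 60 x 15 mm, lying on the tile; leave alone
- pearl_comb: small brass hair comb with pearls, 58 x 52 x 12 mm; leave alone
- pliers: pliers with teal handles, 165 mm, lying; leave alone
- wire_spool: spool of brass wire, 56 mm diameter, 40 mm high; leave alone
- pearl_dish: white dish, 72 mm diameter, 22 mm high; leave alone
- bead_jar: jar, 48 mm diameter, 55 mm high; leave alone
- bead_organiser: clear divided bead box, 115 x 190 x 26 mm; leave alone
- tweezers: steel tweezers, 120 mm, lying; leave alone

How it is judged:
By the outcome, as a careful person would: the job done as asked, in the order asked, and still so for the second after the job is handed in, while the arm keeps its last pose, push and grip.
It also fails if it takes over 38 s, if anything falls off the work surface, if the arm or the gripper's body presses on something with over 40 N, if the wrist force passes 120 N, or if a joint passes its speed limit or range.

## Robot

A 6-joint arm with a two-finger parallel gripper is mounted at the origin on the work surface. World frame = base frame: x ahead of the robot, y to its left, z up, the work surface at z = 0. Lengths are in m, angles in rad, forces in N, time in s.
With the tool pointing down it reaches from about 0.35 to 0.775 m from the base axis. Payload 7.3 kg.
Tool frame: the origin (TCP) lies between the finger pads, 19 mm behind the fingertips; this is the grasp point; z points along the fingers, y is the line along which they close (so a half turn about z gives the same grasp; the last joint's range is limited). The gripper opens to 92 mm and grips with 3 to 60 N. Pads are 19 mm wide; open, the fingers measure 130 mm over their backs; the gripper's body (75 mm by 190 mm) begins 47 mm behind the grasp point.
Start: joints at [1.133, 0.342, 1.524, -0, 1.275, -0.146], TCP at [0.151, 0.503, 0.246] pointing down, gripper open.
Joint ranges: [-2.53, 2.53], [-0.77, 2.02], [0.04, 2.7], [-1, 4.14], [0.28, 2.66], [-3.11, 3.11]. Speed limits (rad/s): [2.57, 2.57, 3.14, 3.14, 3.14, 3.14].

## Interface

Orientations are given as [roll, pitch, yaw] about the fixed x, y, z axes, in that order (R = Rz(yaw) Ry(pitch) Rx(roll)).
In Python, from cell import * gives the robot as it stands.
- The arm moves only by the tool arm_command, never from a script. Its arguments are lists of equal length, an entry for each row: "xyz": the shift along the world's x, y, z in mm, a list of three; "spin": the turn about the world's z in degrees. In form: {"xyz": [[tx, ty, tz], ...], "spin": [spin, ...]}. A call has 1 to 20 rows; each row shifts and turns the commanded pose from where the row before left it; what a row does not reach is not made up. A row lasts 1/10 s, in which the tool goes at most 50 mm and 8.59 degrees, less where a joint would pass 70% of its speed; a pose out of reach is approached as far as the arm can. A call with a gripper value outside its range is refused whole. "jaw" is the opening, from -1 (shut) to 1 (fully open), set as the call begins (left out, the last holds). The fingers move at their own pace and stop on an object; "squeeze" is the grip in N (left out, the last holds). Time passes only in rows, so rows that do not move let the fingers close. It gives the time, the measured TCP pose, the force, the opening and the grip force at its end, in the units of the state.
- observe(): the state, without advancing time (a new reading comes with each control period).
- read_camera(name): name is "side" or "top" or "wrist"; returns a dict with "img" (384x512x3 uint8, red, green, blue), "depth" (384x512 float32, m along the optical axis (not along the pixel's ray), 0 where there is no reading), "fx", "fy", "cx", "cy" (pixels), "world_from_camera" (4x4, takes a point from camera to world coordinates). Camera axes: x right, y up, looking along -z (the intrinsics and any distortion apply to the point x, -y, -z); pixel columns grow to the right and rows downward; lengths in m; the calibration is good to about 2 mm. A picture is of the moment at which its call begins.
- hand_in(): hands the job in; it is judged then, once.
The state is a dict: "time": time; "qpos": joint angles; "qvel": joint speeds; "joint_efforts": joint torques, N m; "tool_pos": TCP position; "tool_rot": TCP orientation; "contact_force": force on the tool from outside, world axes, zero at the start; "torque": the same for the moment, N m; "opening": finger opening in m; "grip_force": force on a finger pad.
Only numpy, scipy, OpenCV 4.12 (cv2) and the standard library are available. Lean on these libraries where they do the work, as an engineer would, in place of code of your own. Each camera call takes 0.05 s, during which the arm holds its last target. There are 200 camera calls.

## Working session

There is one attempt and no reset: what is moved stays moved. The work goes in short steps, Python scripts to look and compute and a tool call to move; the robot and the scene stay as the last step left them, time stands still between calls to the robot, and variables do not carry over. Pictures are saved under pics/ and viewed, at most 10 in all, crops included, and the job is handed in when it is done.

Besides the shell and the picture viewer there is one more tool, called as name(argument=value, ...), one argument or row to a line, values as JSON. arm_command: Moves the arm, as the interface text tells. Its arguments: {"type":"object","properties":{"xyz":{"type":"array","items":{"type":"array","items":{"type":"number"}}},"spin":{"type":"array","items":{"type":"number"}},"jaw":{"type":"number"},"squeeze":{"type":"number"}},"required":["xyz","spin"]}

```bash
mkdir -p pics
cat > h.py <<'E'
from cell import *
import numpy as np, cv2
def snap(n,tag):
    c=read_camera(n); cv2.imwrite(f'pics/{tag}.png',c['img'][:,:,::-1]); np.savez(f'{tag}.npz',**c); return c
def pts(c):
    d=c['depth']; v,u=np.mgrid[:d.shape[0],:d.shape[1]]
    p=np.stack([(u-c['cx'])/c['fx']*d,-(v-c['cy'])/c['fy']*d,-d,np.ones_like(d)],-1)
    return (p@np.array(c['world_from_camera']).T)[...,:3]
def ray(c,u,v):
    T=np.array(c['world_from_camera']); d=T[:3,:3]@np.array([(u-c['cx'])/c['fx'],-(v-c['cy'])/c['fy'],-1]); return T[:3,3],d
def tri(c1,p1,c2,p2):
    o1,d1=ray(c1,*p1);o2,d2=ray(c2,*p2)
    s=np.linalg.lstsq(np.stack([d1,-d2],1),o2-o1,rcond=None)[0]
    a=o1+s[0]*d1;b=o2+s[1]*d2
    return (a+b)/2,np.linalg.norm(a-b)
E
python3 - <<'E'
from h import *
s=observe(); print({k:np.round(v,3) for k,v in s.items()})
ims=[]
for n in ['side','top','wrist']:
    c=snap(n,n+'0'); print(n,[k for k in c], c['fx'],c['cx'],c['cy'],np.round(c['world_from_camera'],3).tolist())
a=cv2.imread('pics/side0.png');b=cv2.imread('pics/top0.png')
E
```

```text
{'time': np.float64(0.0), 'qpos': array([ 1.133,  0.343,  1.525,  0.   ,  1.275, -0.146]), 'qvel': array([-0.001,  0.001,  0.001,  0.002, -0.001,  0.   ]), 'joint_efforts': array([ -0.   , -43.125, -24.422,   0.072,   0.056,  -0.   ]), 'tool_pos': array([0.151, 0.502, 0.245]), 'tool_rot': array([-3.14, -0.  ,  2.85]), 'contact_force': array([0.143, 0.165, 0.211]), 'torque': array([-0.049,  0.011,  0.009]), 'grip_force': np.float64(0.0), 'opening': np.float64(0.092)}
side ['img', 'depth', 'fx', 'fy', 'cx', 'cy', 'world_from_camera'] 434.9180261263777 259.1743055614539 187.0528850778721 [[0.999, 0.02, -0.037, 0.565], [-0.042, 0.557, -0.829, -0.689], [0.004, 0.83, 0.558, 0.699], [0.0, 0.0, 0.0, 1.0]]
top ['img', 'depth', 'fx', 'fy', 'cx', 'cy', 'world_from_camera'] 420.162078993295 255.53060595285658 189.9781094291488 [[0.026, 0.981, -0.193, 0.453], [-1.0, 0.029, 0.008, 0.092], [0.013, 0.192, 0.981, 1.027], [0.0, 0.0, 0.0, 1.0]]
wrist ['img', 'depth', 'fx', 'fy', 'cx', 'cy', 'world_from_camera'] 312.7154880157226 253.76267517680705 188.79500617435954 [[0.288, -0.922, -0.257, 0.082], [0.958, 0.277, 0.079, 0.523], [-0.001, -0.269, 0.963, 0.384], [0.0, 0.0, 0.0, 1.0]]
```

View pics/side0.png

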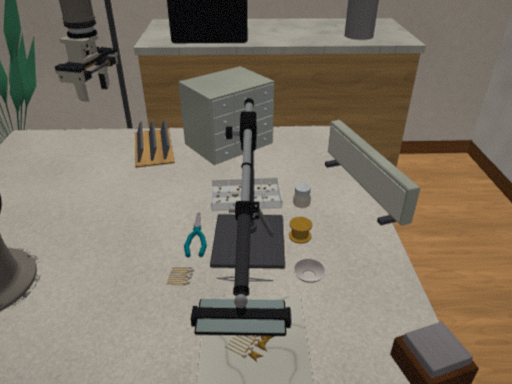

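View pics/top0.png

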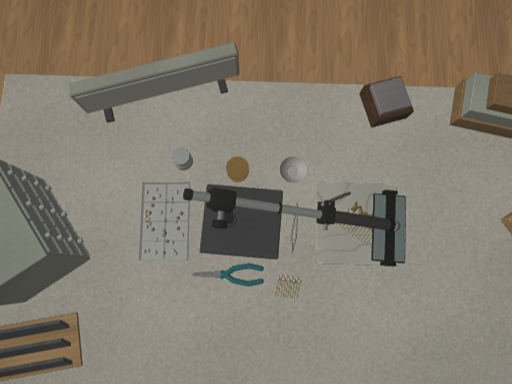

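The side view shows the boom running from the head at (248,125) towards the camera. The housing is near (246,210) and the phone near (242,315). The top view shows the housing at (327,212), the open lever pointing to about (350,195), and the phone at (390,228). Next I'll enlarge both.

Run:
```python
from h import *
a=cv2.imread('pics/side0.png')[80:340,180:310];b=cv2.imread('pics/top0.png')[170:270,180:410]
a=cv2.rotate(a,cv2.ROTATE_90_COUNTERCLOCKWISE)
a=cv2.resize(a,(780,390)[:2] if 0 else (780,390),interpolation=cv2.INTER_CUBIC)[60:330];
b=cv2.resize(b,(782,340),interpolation=cv2.INTER_CUBIC)
o=np.zeros((600,782,3),np.uint8);o[:270,:780]=a;o[270:600]=b[:330]
cv2.imwrite('pics/z1.png',cv2.convertScaleAbs(o,alpha=1.5,beta=15))
```

```text
(no output)
```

View pics/z1.png

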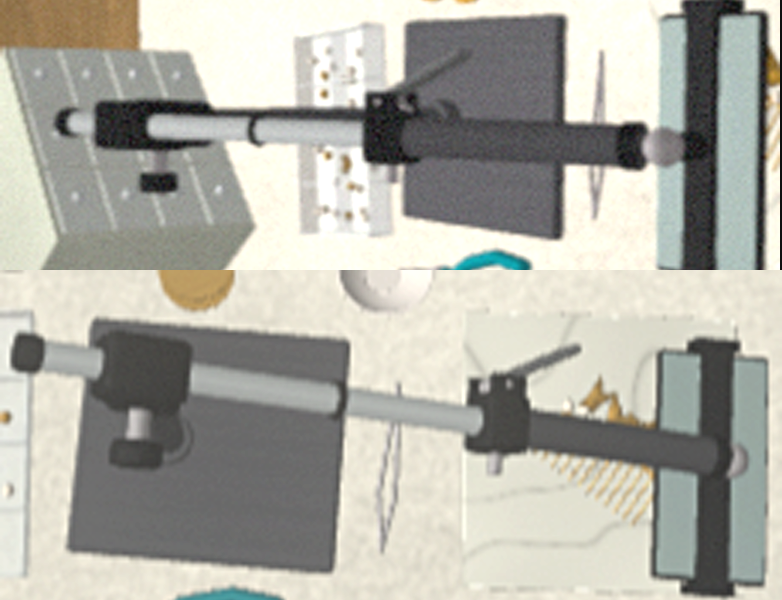

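The enlarged views show the parts clearly:

| Part | Side view (px) | Top view (px) |
|---|---|---|
| Ring | (246,165) | (280,208) |
| Rim | (247,201) | (319,212) |
| Lever tip | (271,236) | (350,193) |

The black step at the ring is visible in both views.

Run:
```python
from h import *
from scipy.optimize import least_squares
S=dict(np.load('side0.npz'));T=dict(np.load('top0.npz'))
for n,a,b in [('ring',(245.7,165),(279.7,208)),('rim',(246.7,201.3),(318.8,211.8)),('tip',(271.3,235.7),(350,193)),('tubeend',(243.5,287),(392,224))]:
    print(n,*[np.round(x,4) for x in tri(S,a,T,b)])
p0=tri(S,(245.7,165),T,(279.7,208))[0];p1=tri(S,(246.7,201.3),T,(318.8,211.8))[0]
d=p1-p0;d/=np.linalg.norm(d)
# refine axis with depth pts on the tubes: radius 8 (thin), 12 (sleeve) per view
for nm,c in(('side',S),('top',T)):
    P=pts(c).reshape(-1,3);I=c['img'].reshape(-1,3).mean(1);ok=c['depth'].ravel()>0
    s=(P-p0)@d; r=np.linalg.norm(P-p0-s[:,None]*d,axis=1)
    thin=ok&(((s>.012)&(s<np.linalg.norm(p1-p0)-.012)))&(r<.02)&(I>75)
    s1=np.linalg.norm(p1-p0)
    slv=ok&(s>s1+.045)&(s<s1+.15)&(r<.02)&(I<75)
    Q=np.r_[P[thin],P[slv]];R=np.r_[np.full(thin.sum(),.008),np.full(slv.sum(),.012)]
    def f(x):
        A=np.array([x[0],p0[1],x[1]]);dd=np.array([x[2],-1,x[3]]);dd/=np.linalg.norm(dd)
        w=Q-A;return np.linalg.norm(w-np.outer(w@dd,dd),axis=1)-R
    q=least_squares(f,[p0[0],p0[2],d[0]/-d[1],d[2]/-d[1]],loss='soft_l1',f_scale=.002)
    x=q.x;A=np.array([x[0],p0[1],x[1]]);dd=np.array([x[2],-1,x[3]]);dd/=np.linalg.norm(dd)
    print(nm,thin.sum(),slv.sum(),'A',A.round(4),'d',dd.round(4),'slope',np.degrees(np.arcsin(-dd[2])).round(2),'yaw off -y',np.degrees(np.arctan2(dd[0],-dd[1])).round(2),'rms',np.sqrt(np.mean(q.fun**2)).round(4))
    s=(P-A)@dd;r=np.linalg.norm(P-A-s[:,None]*dd,axis=1)
    m=ok&(r<.03)
    for lo in np.arange(-.012,.012,.002).tolist()+np.arange(s1-.016,s1+.02,.002).tolist():
        k=m&(s>=lo)&(s<lo+.002)
        if k.any(): print(round(lo*1000,1),k.sum(),'r90',np.percentile(r[k],80).round(4),'I',np.percentile(I[k],[20,50]).round(0))
```

```text
ring [0.5711 0.0402 0.2611] 0.0005
rim [ 0.571  -0.0371  0.2294] 0.001
tip [ 0.6137 -0.1043  0.2025] 0.0012
tubeend [ 0.5603 -0.1961  0.1734] 0.0049
side 210 732 A [0.5721 0.0402 0.2559] d [-0.0536 -0.9256 -0.3746] slope 22.0 yaw off -y -3.31 rms 0.001
-12.0 7 r90 0.0084 I [ 93. 116.]
-10.0 6 r90 0.0085 I [ 91. 106.]
-8.0 2 r90 0.0091 I [75. 76.]
-6.0 5 r90 0.0101 I [46. 49.]
-4.0 7 r90 0.0108 I [23. 28.]
-2.0 15 r90 0.0103 I [27. 40.]
0.0 12 r90 0.01 I [54. 85.]
2.0 6 r90 0.0093 I [116. 121.]
4.0 10 r90 0.0083 I [ 91. 116.]
6.0 5 r90 0.0077 I [114. 117.]
8.0 9 r90 0.0085 I [ 89. 119.]
10.0 8 r90 0.0084 I [115. 120.]
67.6 9 r90 0.0086 I [110. 121.]
69.6 8 r90 0.0081 I [106. 116.]
71.6 7 r90 0.008 I [104. 118.]
73.6 9 r90 0.0083 I [107. 121.]
75.6 9 r90 0.0082 I [ 98. 118.]
77.6 5 r90 0.0089 I [119. 123.]
79.6 7 r90 0.0088 I [89. 95.]
85.6 13 r90 0.017 I [37. 42.]
87.6 13 r90 0.0248 I [16. 24.]
89.6 21 r90 0.0215 I [12. 18.]
91.6 19 r90 0.0238 I [12. 17.]
93.6 25 r90 0.0209 I [11. 16.]
95.6 24 r90 0.0235 I [14. 17.]
97.6 34 r90 0.0263 I [12. 20.]
99.6 31 r90 0.0245 I [10. 19.]
101.6 4
[... 374 characters left out ...]
 100.]
4.0 11 r90 0.0076 I [103. 107.]
6.0 8 r90 0.0086 I [103. 108.]
8.0 9 r90 0.0088 I [ 99. 102.]
10.0 8 r90 0.0085 I [103. 108.]
67.6 7 r90 0.0094 I [103. 108.]
69.6 6 r90 0.0085 I [ 99. 106.]
71.6 10 r90 0.0086 I [103. 107.]
73.6 6 r90 0.0086 I [103. 106.]
75.6 6 r90 0.009 I [102. 103.]
77.6 7 r90 0.0082 I [ 87. 106.]
79.6 8 r90 0.0079 I [103. 106.]
81.6 10 r90 0.0086 I [ 97. 107.]
83.6 29 r90 0.0154 I [40. 45.]
85.6 68 r90 0.0175 I [38. 41.]
87.6 45 r90 0.0239 I [37. 39.]
89.6 25 r90 0.0229 I [37. 38.]
91.6 33 r90 0.0244 I [37. 39.]
93.6 26 r90 0.0248 I [38. 39.]
95.6 30 r90 0.0258 I [37. 42.]
97.6 37 r90 0.0245 I [37. 39.]
99.6 20 r90 0.0237 I [36. 38.]
101.6 26 r90 0.0227 I [37. 38.]
```

arm_command(
  xyz=[
    [0,0,35],
    [0,0,35],
    [0,0,35],
    [0,0,35],
    [18,-25,10],
    [22,-30,0],
    [22,-30,0],
    [22,-30,0],
    [22,-30,0],
    [22,-30,0],
    [22,-30,0],
    [22,-30,0],
    [22,-30,0],
    [22,-30,0],
    [22,-30,0],
    [22,-30,0],
    [22,-30,0],
    [22,-30,0],
    [22,-30,0],
    [22,-30,0],
  ],
  spin=[0,0,0,0,-4,-5,-5,-5,-5,-5,-5,-5,-5,-5,-5,-5,-5,-5,-3,0],
  jaw=1,
  squeeze=4.5,
)

```text
time: 2.15
tool_pos: [0.4996, 0.0264, 0.3953]
tool_rot: [-3.141, -0.0, 1.591]
contact_force: [0.8, 0.7, 0.8]
opening: 0.0921
grip_force: 0.0
```

arm_command(
  xyz=[
    [21,-28,0],
    [21,-28,0],
    [21,-28,0],
    [21,-29,0],
    [0,0,0],
    [0,0,-20],
    [0,0,-20],
    [0,0,-20],
    [0,0,0],
    [0,0,0],
  ],
  spin=[-2,-2.6,0,0,0,0,0,0,0,0],
)

```text
time: 3.15
tool_pos: [0.5828, -0.0847, 0.336]
tool_rot: [-3.141, -0.0, 1.513]
contact_force: [-0.1, -0.6, 0.3]
opening: 0.092
grip_force: 0.0
```

Run:
```python
from h import *
c=snap('wrist','w1'); print(observe()['tool_pos'])
S=dict(np.load('side0.npz'))
A=np.array([.5725,.0402,.2558]);d=np.array([-.054,-.9258,-.374]);d/=np.linalg.norm(d);n=np.array([.9983,-.0582,0])
im=c['img'].copy();T=np.array(c['world_from_camera'])
def pr(p):
    q=np.linalg.inv(T)@np.r_[p,1];return int(c['cx']-c['fx']*q[0]/q[2]),int(c['cy']+c['fy']*q[1]/q[2])
for s in(0,.0847,.1367,.2):cv2.circle(im,pr(A+s*d),3,(255,0,0),1)
cv2.circle(im,pr(np.array([.6137,-.1043,.2025])),3,(0,255,0),1)
cv2.imwrite('pics/w1.png',cv2.convertScaleAbs(im[:,:,::-1],alpha=1.4,beta=10))
```

```text
[ 0.58317924 -0.08488012  0.33673291]
```

View pics/w1.png

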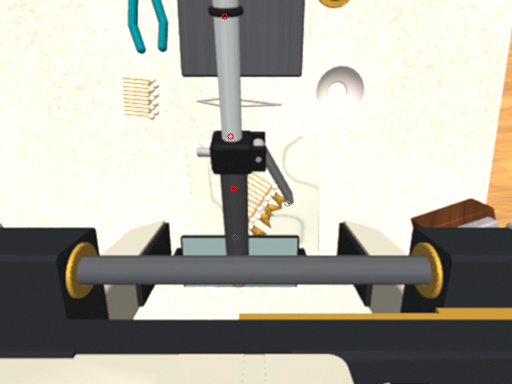

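The wrist view agrees with the measurements: the overlay dots fall on the ring (224,14), the rim (231,136) and the lever tip (288,203). Now I'll descend around the tube and lever.

arm_command(
  xyz=[
    [1.5,-2.5,-20],
    [0,0,-20],
    [0,0,-20],
    [0,0,-20],
    [0,0,-20],
    [0,0,-16],
    [0,0,-16],
    [0,0,0],
    [0,0,0],
  ],
  spin=[0,0,0,0,0,0,0,0,0],
)

```text
time: 4.1
tool_pos: [0.5851, -0.0877, 0.2048]
tool_rot: [3.14, 0.0, 1.513]
contact_force: [0.4, -0.5, -0.9]
opening: 0.0919
grip_force: 0.0
```

arm_command(
  xyz=[
    [0,0,0],
    [0,0,0],
    [0,0,0],
    [0,0,0],
    [0,0,0],
    [0,0,0],
  ],
  spin=[0,0,0,0,0,0],
  jaw=0.45,
)

```text
time: 4.7
tool_pos: [0.5848, -0.0878, 0.2038]
tool_rot: [3.141, 0.0, 1.513]
contact_force: [0.3, 0.4, 1.6]
opening: 0.0663
grip_force: 0.5
```

arm_command(
  xyz=[
    [0,0,0],
    [0,0,0],
    [0,0,0],
    [0,0,0],
    [0,0,0],
  ],
  spin=[0,0,0,0,0],
  jaw=0.2,
)

```text
time: 5.2
tool_pos: [0.5847, -0.0877, 0.2037]
tool_rot: [3.141, 0.0, 1.513]
contact_force: [1.0, -0.2, 2.9]
opening: 0.0654
grip_force: 4.5
```

Run:
```python
from h import *
c=snap('wrist','w2'); s=observe();print(s['tool_pos'],s['contact_force'],s['opening'],s['grip_force'])
cv2.imwrite('pics/w2.png',cv2.convertScaleAbs(c['img'][:,:,::-1],alpha=1.4,beta=10))
```

```text
[ 0.58468379 -0.08775894  0.20371395] [ 2.19742426 -1.00999307  1.94710686] 0.06527304625926468 4.499756041914225
```

View pics/w2.png

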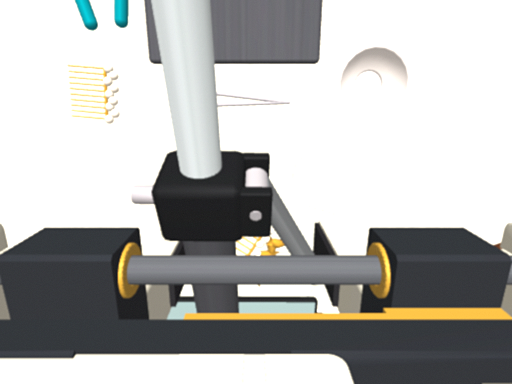

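arm_command(
  xyz=[
    [0.27,4.63,1.87],
    [0.27,4.63,1.87],
    [0.27,4.63,1.87],
    [0.27,4.63,1.87],
    [0.27,4.63,1.87],
    [0.27,4.63,1.87],
    [0.27,4.63,1.87],
    [0.27,4.63,1.87],
    [0,0,0],
  ],
  spin=[0,0,0,0,0,0,0,0,0],
)

```text
time: 6.15
tool_pos: [0.5869, -0.0499, 0.219]
tool_rot: [3.141, -0.0, 1.513]
contact_force: [2.4, -2.8, 3.2]
opening: 0.0651
grip_force: 4.5
```

```bash
cat >> h.py <<'E'
A=np.array([.5725,.0402,.2558]);d=np.array([-.054,-.9258,-.374]);d/=np.linalg.norm(d);n=np.array([.9983,-.0582,0])
def report(tag,names=('wrist','side')):
    s=observe();P=s['tool_pos']-A
    print('tcp s %.1f n %.1f mm'%(P@d*1e3,P@n*1e3),'F',s['contact_force'].round(1),'Fs %.1f Fn %.1f'%(s['contact_force']@d,s['contact_force']@n),'open %.1f grip %.1f t %.2f'%(s['opening']*1e3,s['grip_force'],s['time']))
    for nm in names:
        c=snap(nm,tag+nm);p=pts(c).reshape(-1,3)-A;I=c['img'].reshape(-1,3).mean(1)
        k=p@d;r=p-k[:,None]*d;u=np.cross(n,d);u*=np.sign(u[2]);h=r@u;w=r@n;ok=c['depth'].ravel()>0
        m=ok&(abs(w)<.014)&(h>.012)&(h<.019)&(k>-.02)&(k<.13)   # housing top face
        m2=ok&(abs(w)<.006)&(h>.0095)&(h<.012)&(k>-.015)&(k<.008)&(I<70) # ring
        print(nm,'housing s pct',(np.percentile(k[m],[1,5,10,50,95])*1e3).round(1) if m.sum()>10 else m.sum(),'ring',m2.sum(),(np.percentile(k[m2],[5,50,95])*1e3).round(1) if m2.any() else '')
E
python3 -c "
from h import *
report('a')"
```

```text
tcp s 96.5 n 19.6 mm F [ 2.4 -2.8  3.2] Fs 1.3 Fn 2.5 open 65.1 grip 4.5 t 6.15
wrist housing s pct [ -3.6  43.6  44.2  55.4 111.7] ring 700 [-6.  -4.1 -1.9]
side housing s pct [ 51.4  52.   53.1  62.2 122.8] ring 0
```

arm_command(
  xyz=[
    [0.27,4.63,1.87],
    [0.27,4.63,1.87],
    [0.27,4.63,1.87],
    [0.27,4.63,1.87],
    [0.27,4.63,1.87],
    [0.27,4.63,1.87],
    [0.27,4.63,1.87],
    [0,0,0],
  ],
  spin=[0,0,0,0,0,0,0,0],
)

```text
time: 7.05
tool_pos: [0.5888, -0.0174, 0.232]
tool_rot: [3.141, -0.0, 1.514]
contact_force: [3.3, -2.9, 4.5]
opening: 0.065
grip_force: 4.5
```

```bash
python3 -c "
from h import *
report('b',['wrist'])
c=dict(np.load('bwrist.npz'));cv2.imwrite('pics/b.png',cv2.convertScaleAbs(c['img'][:,:,::-1],alpha=1.5,beta=15))"
```

```text
tcp s 61.4 n 19.6 mm F [ 3.3 -2.9  4.5] Fs 0.8 Fn 3.5 open 65.0 grip 4.5 t 7.05
wrist housing s pct [ 7.7  8.6  9.3 20.7 77.4] ring 437 [-6.2 -4.3  7.7]
```

View pics/b.png

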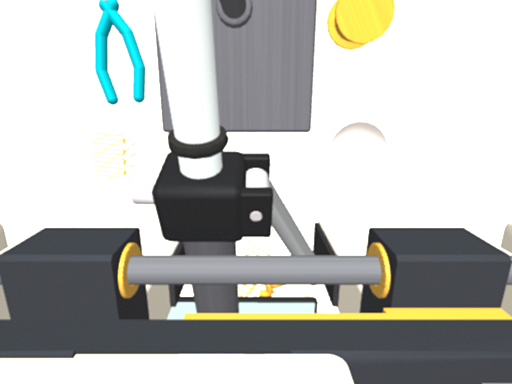

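The wrist view shows the ring at (197,140) and the rim edge at (200,157), so the gap is about 9 to 10 mm and nothing has slipped. I'll creep up and relieve the side forces as I go.

arm_command(
  xyz=[
    [0.6,0.7,1.2],
    [0.6,1.5,1.1],
    [0.1,1.9,0.7],
    [0,0,0],
    [0,0,0],
  ],
  spin=[0,0,0,0,0],
)

```text
time: 7.6
tool_pos: [0.5895, -0.0137, 0.234]
tool_rot: [-3.14, -0.001, 1.513]
contact_force: [2.3, 0.2, -1.7]
opening: 0.0654
grip_force: 4.5
```

```bash
cat >> h.py <<'E'
def gap(tag):
    """brightness profile along axis ahead of the rim, wrist view, projected at tube top (h=8mm)"""
    c=snap('wrist',tag);Ti=np.linalg.inv(np.array(c['world_from_camera']));u=np.cross(n,d);u*=np.sign(u[2])
    for s in np.arange(-10,14,1.):
        q=[];
        for w in(-3,0,3):
            x=Ti@np.r_[A+s*1e-3*d+.008*u+w*1e-3*n,1];U,V=c['cx']-c['fx']*x[0]/x[2],c['cy']+c['fy']*x[1]/x[2]
            q.append(cv2.getRectSubPix(c['img'],(1,1),(float(U),float(V))).mean())
        print('%d:%.0f'%(s,np.mean(q)),end=' ')
    print()
E
python3 -c "
from h import *
report('c',['wrist']);gap('c2')"
```

```text
tcp s 57.1 n 20.1 mm F [ 2.3  0.2 -1.7] Fs 0.4 Fn 2.3 open 65.4 grip 4.5 t 7.60
wrist housing s pct [ 3.7  4.5  5.1 16.6 73.8] ring 501 [-6.2 -3.7  4.4]
-10:176 -9:176 -8:176 -7:177 -6:154 -5:43 -4:34 -3:29 -2:27 -1:20 0:61 1:167 2:176 3:177 4:172 5:75 6:24 7:27 8:30 9:34 10:37 11:37 12:34 13:29
```

arm_command(
  xyz=[
    [0.05,0.93,0.37],
    [0.05,0.93,0.37],
    [0.05,0.93,0.37],
    [0,0,0],
    [0,0,0],
  ],
  spin=[0,0,0,0,0],
)

```text
time: 8.2
tool_pos: [0.5898, -0.0111, 0.2355]
tool_rot: [-3.141, -0.0, 1.513]
contact_force: [0.7, 0.6, -5.1]
opening: 0.0649
grip_force: 4.5
```

```bash
python3 -c "
from h import *
report('d',['wrist']);gap('d2')"
```

```text
tcp s 54.1 n 20.3 mm F [ 0.7  0.6 -5.1] Fs 1.3 Fn 0.6 open 64.9 grip 4.5 t 8.20
wrist housing s pct [ 0.7  1.5  2.1 13.6 71.3] ring 497 [-6.3 -3.7  1.5]
-10:176 -9:176 -8:176 -7:177 -6:155 -5:45 -4:34 -3:29 -2:26 -1:21 0:44 1:160 2:74 3:26 4:27 5:30 6:34 7:37 8:37 9:33 10:29 11:23 12:19 13:19
```

arm_command(
  xyz=[
    [0,0.5,-0.2],
    [0,0.6,-0.1],
    [0,0,0],
    [0,0,0],
  ],
  spin=[0,0,0,0],
)

```text
time: 8.7
tool_pos: [0.59, -0.0104, 0.2357]
tool_rot: [3.141, 0.0, 1.513]
contact_force: [0.8, -1.1, -1.2]
opening: 0.065
grip_force: 4.5
```

```bash
python3 -c "
from h import *
report('e',['wrist']);gap('e2')"
```

```text
tcp s 53.4 n 20.4 mm F [ 0.8 -1.1 -1.2] Fs 1.4 Fn 0.9 open 65.0 grip 4.5 t 8.70
wrist housing s pct [-0.1  0.8  1.5 12.9 70.8] ring 489 [-6.1 -3.6  0.8]
-10:176 -9:176 -8:176 -7:177 -6:157 -5:45 -4:34 -3:29 -2:27 -1:21 0:39 1:88 2:27 3:26 4:30 5:33 6:36 7:37 8:35 9:30 10:25 11:20 12:19 13:19
```

arm_command(
  xyz=[
    [0.03,0.46,0.19],
    [0,0,0],
    [0,0,0],
  ],
  spin=[0,0,0],
)

```text
time: 9.1
tool_pos: [0.5901, -0.0098, 0.2358]
tool_rot: [3.141, 0.0, 1.513]
contact_force: [-0.1, -1.8, 0.2]
opening: 0.0653
grip_force: 4.5
```

```bash
python3 -c "
from h import *
report('f',['wrist']);gap('f2')"
```

```text
tcp s 52.8 n 20.5 mm F [-0.1 -1.8  0.2] Fs 1.6 Fn -0.0 open 65.3 grip 4.5 t 9.10
wrist housing s pct [-0.6  0.3  0.9 12.3 70.4] ring 509 [-6.3 -3.7  0.2]
-10:177 -9:176 -8:176 -7:177 -6:154 -5:47 -4:34 -3:29 -2:27 -1:22 0:20 1:25 2:26 3:27 4:31 5:35 6:37 7:37 8:33 9:27 10:22 11:19 12:18 13:19
```

arm_command(
  xyz=[
    [0.03,0.46,0.19],
    [0,0,0],
    [0,0,0],
  ],
  spin=[0,0,0],
)

```text
time: 9.5
tool_pos: [0.5902, -0.0094, 0.236]
tool_rot: [3.141, 0.0, 1.513]
contact_force: [-0.5, -1.8, 1.5]
opening: 0.0654
grip_force: 4.5
```

```bash
python3 -c "
from h import *
report('g',['wrist']);gap('g2')"
```

```text
tcp s 52.4 n 20.5 mm F [-0.5 -1.8  1.5] Fs 1.1 Fn -0.4 open 65.4 grip 4.5 t 9.50
wrist housing s pct [-1.2 -0.2  0.4 11.9 69.1] ring 486 [-6.2 -3.8 -0.3]
-10:177 -9:176 -8:176 -7:177 -6:152 -5:43 -4:34 -3:29 -2:27 -1:22 0:20 1:25 2:27 3:29 4:34 5:36 6:38 7:35 8:30 9:25 10:19 11:19 12:19 13:19
```

arm_command(
  xyz=[
    [0.03,0.46,0.19],
    [0,0,0],
    [0,0,0],
  ],
  spin=[0,0,0],
)

```text
time: 9.9
tool_pos: [0.5902, -0.0089, 0.2361]
tool_rot: [3.141, 0.0, 1.513]
contact_force: [-0.1, -2.8, 2.6]
opening: 0.065
grip_force: 4.5
```

```bash
python3 -c "
from h import *
report('i',['wrist']);gap('i2')"
```

```text
tcp s 51.9 n 20.5 mm F [-0.1 -2.8  2.6] Fs 1.6 Fn 0.1 open 65.0 grip 4.5 t 9.90
wrist housing s pct [-1.5 -0.7 -0.1 11.4 69. ] ring 464 [-6.2 -3.8 -0.8]
-10:176 -9:176 -8:176 -7:177 -6:156 -5:47 -4:34 -3:29 -2:27 -1:22 0:20 1:25 2:27 3:31 4:35 5:37 6:36 7:32 8:27 9:22 10:19 11:19 12:19 13:19
```

arm_command(
  xyz=[
    [0.03,0.46,0.19],
    [0,0,0],
    [0,0,0],
  ],
  spin=[0,0,0],
)

```text
time: 10.3
tool_pos: [0.5901, -0.0087, 0.2361]
tool_rot: [3.142, 0.001, 1.513]
contact_force: [0.6, -4.9, 0.5]
opening: 0.0651
grip_force: 4.5
```

```bash
python3 -c "
from h import *
report('j',['wrist']);gap('j2')"
```

```text
tcp s 51.7 n 20.5 mm F [ 0.6 -4.9  0.5] Fs 4.3 Fn 0.9 open 65.1 grip 4.5 t 10.30
wrist housing s pct [-1.5 -0.7 -0.1 11.2 68.9] ring 461 [-6.1 -3.8 -0.9]
-10:176 -9:176 -8:176 -7:177 -6:155 -5:48 -4:34 -3:29 -2:27 -1:23 0:19 1:24 2:27 3:31 4:35 5:37 6:36 7:32 8:28 9:23 10:19 11:19 12:19 13:19
```

Contact at the ring: Fs rose to 4.3 N (about 2.8 N on the ring), while the ring and housing profile stayed put. Now I'll fold the lever in jaw steps, moving the tool sideways so the tube finger stays on the axis.

arm_command(
  xyz=[
    [-1.2,0.07,0],
    [-1.3,0.08,0],
    [0,0,0],
  ],
  spin=[0,0,0],
  jaw=0.3,
  squeeze=20,
)

```text
time: 10.7
tool_pos: [0.5876, -0.0086, 0.2361]
tool_rot: [3.141, 0.0, 1.512]
contact_force: [0.7, -5.1, 1.2]
opening: 0.0596
grip_force: 7.4
```

```bash
python3 -c "
from h import *
report('k',['wrist']);gap('k2')"
```

```text
tcp s 51.7 n 17.9 mm F [ 0.7 -5.1  1.2] Fs 4.2 Fn 1.0 open 59.6 grip 7.4 t 10.70
wrist housing s pct [-1.7 -0.8 -0.2 11.3 68.5] ring 454 [-6.2 -4.  -0.7]
-10:179 -9:179 -8:179 -7:180 -6:153 -5:48 -4:35 -3:30 -2:27 -1:23 0:19 1:26 2:29 3:32 4:36 5:38 6:37 7:33 8:28 9:22 10:19 11:19 12:19 13:20
```

Position control works, with only a 7.4 N grip and no movement of the ring. Continuing.

arm_command(
  xyz=[
    [-1.2,0.07,0],
    [-1.3,0.08,0],
    [0,0,0],
  ],
  spin=[0,0,0],
  jaw=0.19,
)

```text
time: 11.1
tool_pos: [0.585, -0.0084, 0.2361]
tool_rot: [3.142, 0.0, 1.513]
contact_force: [0.4, -4.9, 1.0]
opening: 0.0547
grip_force: 5.9
```

arm_command(
  xyz=[
    [-1.2,0.07,0],
    [-1.3,0.08,0],
    [0,0,0],
  ],
  spin=[0,0,0],
  jaw=0.08,
)

```text
time: 11.4
tool_pos: [0.5825, -0.0082, 0.2361]
tool_rot: [3.142, 0.0, 1.513]
contact_force: [-0.6, -5.7, 0.1]
opening: 0.0497
grip_force: 5.9
```

```bash
python3 -c "
from h import *
report('l',['wrist']);gap('l2')"
```

```text
tcp s 51.6 n 12.8 mm F [-0.6 -5.7  0.1] Fs 5.3 Fn -0.3 open 49.7 grip 5.9 t 11.40
wrist housing s pct [-1.6 -0.8 -0.2 11.3 68.8] ring 464 [-6.2 -4.  -0.9]
-10:183 -9:183 -8:183 -7:184 -6:155 -5:45 -4:37 -3:31 -2:29 -1:23 0:21 1:26 2:29 3:33 4:37 5:40 6:38 7:34 8:29 9:23 10:20 11:20 12:20 13:20
```

arm_command(
  xyz=[
    [-1.2,-0.03,-0.04],
    [-1.3,0.08,0],
    [0,0,0],
  ],
  spin=[0,0,0],
  jaw=-0.03,
)

```text
time: 11.8
tool_pos: [0.58, -0.0081, 0.2361]
tool_rot: [3.141, 0.0, 1.513]
contact_force: [0.8, -5.5, 0.8]
opening: 0.0447
grip_force: 6.0
```

```bash
python3 -c "
from h import *
report('m',['wrist']);gap('m2')"
```

```text
tcp s 51.7 n 10.3 mm F [ 0.8 -5.5  0.8] Fs 4.7 Fn 1.1 open 44.7 grip 6.0 t 11.80
wrist housing s pct [-1.6 -0.8 -0.2 11.2 68.6] ring 456 [-6.3 -3.9 -0.8]
-10:185 -9:185 -8:185 -7:186 -6:157 -5:47 -4:36 -3:31 -2:29 -1:24 0:21 1:26 2:30 3:33 4:38 5:41 6:39 7:34 8:29 9:23 10:20 11:21 12:20 13:21
```

arm_command(
  xyz=[
    [-0.9,0.05,0],
    [-0.9,0.05,0],
    [0,0,0],
  ],
  spin=[0,0,0],
  jaw=-0.11,
)

```text
time: 12.2
tool_pos: [0.5783, -0.008, 0.2361]
tool_rot: [3.141, 0.0, 1.513]
contact_force: [0.0, -6.2, 0.1]
opening: 0.0409
grip_force: 8.2
```

arm_command(
  xyz=[
    [-0.5,0.03,0],
    [-0.4,0.02,0],
    [0,0,0],
    [0,0,0],
  ],
  spin=[0,0,0,0],
  jaw=-0.3,
  squeeze=28,
)

```text
time: 12.6
tool_pos: [0.5774, -0.0084, 0.2359]
tool_rot: [-3.142, 0.001, 1.512]
contact_force: [0.8, -7.3, 0.6]
opening: 0.0379
grip_force: 28.0
```

```bash
python3 -c "
from h import *
report('o',['wrist']);gap('o2')
c=dict(np.load('owrist.npz'));cv2.imwrite('pics/o.png',cv2.convertScaleAbs(c['img'][:,:,::-1],alpha=1.5,beta=15))"
```

```text
tcp s 52.2 n 7.7 mm F [ 0.8 -7.3  0.6] Fs 6.5 Fn 1.2 open 37.9 grip 28.0 t 12.60
wrist housing s pct [-1.4 -0.4  0.2 11.7 69.3] ring 464 [-6.2 -3.7 -0.5]
-10:186 -9:185 -8:186 -7:187 -6:155 -5:49 -4:37 -3:31 -2:28 -1:24 0:20 1:27 2:29 3:32 4:36 5:40 6:41 7:36 8:31 9:26 10:22 11:21 12:21 13:21
```

View pics/o.png

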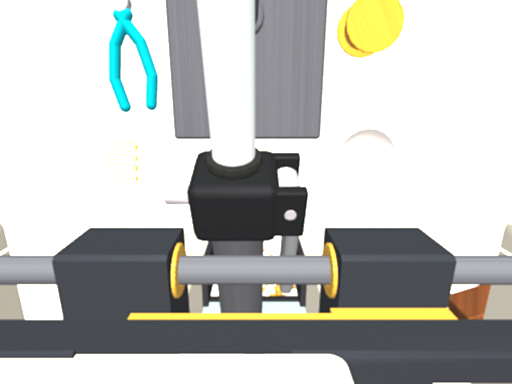

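The wrist view shows the lever at (288,230) lying along the section, with an opening of 38 mm, which is fully closed. The rim meets the ring at (235,155). I'll check that it stays there, then hand in.

arm_command(
  xyz=[
    [0,0,0],
    [0,0,0],
    [0,0,0],
    [0,0,0],
    [0,0,0],
    [0,0,0],
  ],
  spin=[0,0,0,0,0,0],
)

```text
time: 13.3
tool_pos: [0.5774, -0.0084, 0.2359]
tool_rot: [-3.142, 0.001, 1.512]
contact_force: [0.1, -7.5, 0.9]
opening: 0.0378
grip_force: 28.0
```

```bash
python3 -c "
from h import *
report('p',['wrist','side','top']);gap('p2')
c=dict(np.load('ptop.npz'));e=dict(np.load('pside.npz'))
a=cv2.resize(c['img'][180:240,230:350],(780,390),interpolation=3)[:300];b=cv2.resize(e['img'][140:230,190:320],(780,540),interpolation=3)[120:420]
cv2.imwrite('pics/p.png',cv2.convertScaleAbs(np.vstack([a,b])[:,:,::-1],alpha=1.5,beta=15))"
```

```text
tcp s 52.2 n 7.7 mm F [ 0.1 -7.5  0.9] Fs 6.6 Fn 0.5 open 37.8 grip 28.0 t 13.30
wrist housing s pct [-1.1 -0.4  0.3 11.7 68.7] ring 485 [-6.2 -3.6 -0.5]
side housing s pct [  2.6   3.2   5.6  29.5 117.5] ring 1 [-2.7 -2.7 -2.7]
top housing s pct 7 ring 0 
-10:186 -9:186 -8:185 -7:187 -6:155 -5:49 -4:37 -3:31 -2:28 -1:24 0:21 1:27 2:28 3:32 4:36 5:40 6:41 7:37 8:32 9:26 10:21 11:21 12:21 13:20
```

View pics/p.png

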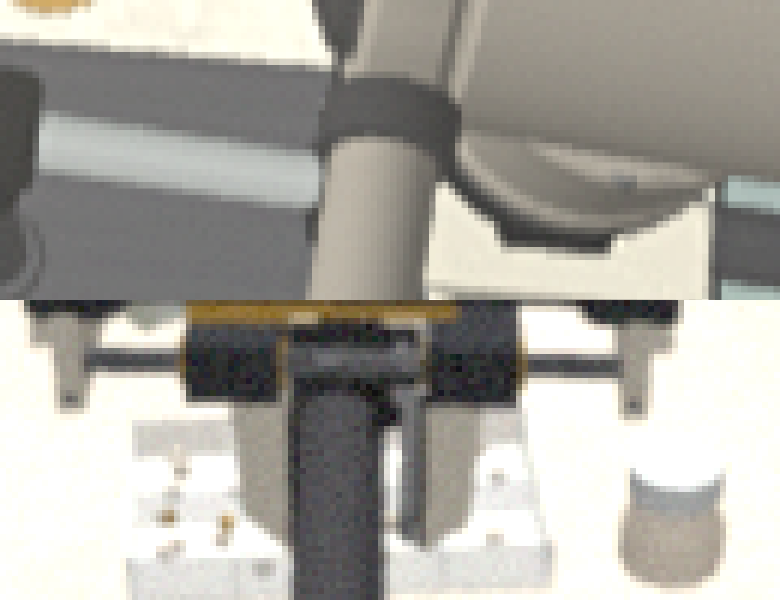

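The side view shows the tube at (340,480) and the closed blade at (412,470), both parallel and gripped between the fingers. The readings are stable and the ring hasn't moved.

```bash
python3 -c "
from cell import *
print(hand_in())"
```

```text
the job is handed in; nothing more can be done
None
```

The job is handed in: the section is up at the unmoved ring (it settled back about 0.4 mm as the lever closed), and the lever is shut with section and lever gripped at 28 N, at about 13.3 s; the result of the judging was not shown.

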